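Seat a set-up block in the squareness gauge

TASK

Check the ground set-up block that stands askew on the squareness gauge: straighten it up by pushing, then push it gently down the lane between the two guide rails until its end face sits squarely against both stop buttons and has pushed in the indicator's plunger, and leave it there. Use the fingertips from outside only, never taking the block between the fingers or lifting it. Neither the block nor the hand may touch a guide rail, since rubbing there scratches the ground sides and spoils the reading; leave the other things on the cart where they are.

Things in the scene. Friction and masses are not known exactly. Their poses are not given: they have to be found in the camera images.
- gauge: squareness gauge, fixed on the cart: dark steel plate 350 x 120 mm, top 18 mm above the cart. Origin on the lane's centre line at the cart's top; x runs down the lane to the stop (roughly the robot's left), y across it (roughly towards the robot), z up. Plate: x -165 to 185 mm, y -60 to 60. Bare apron x -165 to -50, lane x -50 to 85, behind it the dial indicator, up to 32 mm above the plate
- lane_mouth (a point): the middle of the lane's entrance on the plate's top, x = -50 mm of the gauge; axes as the gauge's
- stop_line (a point): the point on the plate's top midway between the faces of the two stop buttons, x = 85 mm of the gauge; axes as the gauge's. The buttons, 9 mm in diameter, stand out of a low stop bar 13 mm high at y = -18 and +18 mm, 6.5 mm above the plate. With the block seated, the block's centre is 38 mm before this point (x = 47 mm of the gauge)
- rail_near: guide rail on the +y side of the lane (towards the robot), steel bar 135 x 10 x 20 mm fixed on the plate; its top is 20 mm above the plate, its inner face 31.5 mm from the centre line (the lane is 63 mm wide: 6 mm of room on either side of the block). Origin: centre of its underside; axes as the gauge's
- rail_far: guide rail on the -y side of the lane (away from the robot), same bar, inner face 31.5 mm from the centre line. Origin: centre of its underside; axes as the gauge's
- plunger (a joint): travel of the indicator's sprung plunger in m: 0 free, grows as it is pushed in. Its ball tip stands 5.5 mm proud of the stop buttons, on the centre line 19.5 mm above the plate; the seated block pushes it in by about 0.0055. Its spring (0.8 to 1.3 N) is too weak to push the block back
- setup_block: the ground steel set-up block on the gauge's apron (not a twin elsewhere), 76 mm long, 51 wide, 26 high, 0.6 to 0.9 kg, with drilled holes; slides flat on the plate. Origin: centre of its underside; its y axis runs along the 76 mm, x along the 51 mm. Starts long side roughly along the lane, askew by up to 0.3 rad, up to 22 mm off the centre line, wholly before the lane's mouth
- block_centre (a point): centre of that block, half-way up (13 mm above its underside); axes as the block's
- waiting_block: a second, identical set-up block, waiting its turn on the cart behind the gauge, 76 x 51 x 26 mm. Not part of the job
- oiler: squeeze oil bottle with a red spout, 57 mm wide, 151 mm tall, at the back right. Not part of the job
- calipers: digital calipers lying at the back, 61 x 230 x 13 mm. Not part of the job
- mug: black steel mug, 94 mm tall, at the back left. Not part of the job
- tbolt_a: T-slot bolt lying at the right end of the cart, 34 x 66 x 30 mm. Not part of the job
- tbolt_b: T-slot bolt lying at the right end of the cart, 34 x 66 x 30 mm. Not part of the job
- tbolt_c: T-slot bolt standing upright just behind the gauge, 66 mm tall, 34 mm wide. Not part of the job
- collet: spring collet standing near the left end of the cart, 33 mm in diameter, 42 mm tall. Not part of the job

How it is judged:
On the way:
1. the block is wholly between the guide rails, flat on the plate (x of block_centre in the frame of gauge above -0.012 m and z of block_centre in the frame of gauge below 0.035 m and y of block_centre in the frame of gauge between -0.0062 and 0.0062 m), for 0.1 s.
At the end, for the whole second after the job is handed in: The block rests flat on the plate between the rails, its end face within 1.5 mm of the stop buttons and square to the lane within 0.03 rad, the plunger is pushed in by more than 4 mm, and the block is still (x of block_centre in the frame of gauge between 0.0455 and 0.049 m and z of block_centre in the frame of gauge below 0.035 m and y of block_centre in the frame of gauge between -0.0062 and 0.0062 m and angle between the y axis of block_centre and the x axis of gauge, either way round below 0.03 rad and value of joint plunger above 0.004 m and linear speed of setup_block below 0.01 m/s); the robot touches nothing.
It fails at once if a guide rail is touched, by the block, the hand or anything else (contact force between any of rail_near, rail_far and anything else above 0.2 N).
It fails at once if the block is lifted or tipped off the plate, or falls off it (not (z of block_centre in the frame of gauge below 0.035 m) or z of block_centre in the frame of gauge below 0.027 m or angle between block_centre's own z axis and vertical above 0.08 rad).
It fails at once if the block is taken between the fingers (contact force between the fingers and setup_block above 0.5 N and x of the grasp point in the frame of block_centre between -0.022 and 0.022 m and y of the grasp point in the frame of block_centre between -0.034 and 0.034 m and z of the grasp point in the frame of block_centre below 0.03 m).
It fails at once if the block is pressed with more than 35 N or rammed into the stop with more than 45 N (contact force between the fingers and setup_block above 35 N or (x of block_centre in the frame of gauge above 0.03 m and contact force between setup_block and gauge above 45 N)).
It fails at once if another thing on the cart is moved by more than 15 mm (distance of any of waiting_block, oiler, calipers, mug, tbolt_a, tbolt_b, tbolt_c, collet from where it was at the start of the episode above 0.015 m).
It also fails if it takes over 56 s, if anything falls off the work surface, if the arm or the gripper's body presses on something with over 40 N, if the wrist force passes 120 N, or if a joint passes its speed limit or range.

ROBOT

A 6-joint arm with a two-finger parallel gripper is mounted at the origin on a cart in front of the work surface, level with it; the furniture and walls round the work are solid. World frame = base frame: x ahead of the robot, y to its left, z up, the work surface at z = 0. Lengths are in m, angles in rad, forces in N, time in s.
With the tool pointing down it reaches from about 0.25 to 0.775 m from the base axis. Payload 4 kg.
Tool frame: the origin (TCP) lies at the centre of the arm's flange, where the gripper is bolted on; the fingertips stand 199 mm ahead of it and the grasp point (between the pads) lies 180 mm ahead of it (robot.tcp_to_tips is the z of the fingertips in the tool frame, in m); z points along the fingers, y is the line along which they close (so a half turn about z gives the same grasp; the last joint's range is limited). The gripper opens to 94 mm and grips with 3 to 60 N. Pads are 16 mm wide; open, the fingers measure 119 mm over their backs; the gripper's body (75 mm by 177 mm) begins 78 mm behind the grasp point.
Start: joints at [1.158, 0.087, 1.371, -0, 1.684, -0.103], TCP at [0.168, 0.524, 0.405] pointing down, gripper open.
Joint ranges: [-3.1, 3.1], [-0.76, 2.03], [0.27, 2.55], [-1.08, 4.22], [0.17, 2.65], [-2.57, 2.57]. Speed limits (rad/s): [2.79, 2.79, 3.14, 3.14, 3.14, 3.14].

INTERFACE

Orientations are given as [roll, pitch, yaw] about the fixed x, y, z axes, in that order (R = Rz(yaw) Ry(pitch) Rx(roll)).
In Python, from bench import robot gives the robot as it stands.
- The arm moves only by the tool play_rows, never from a script. Its arguments are lists of equal length, an entry for each row: "translation": the shift along the tool's x, y, z scaled (see below), a list of three; "twist": the turn, a rotation vector about the tool's x, y, z scaled (see below), a list of three; "gripper": the opening, from -1 (shut) to 1 (fully open). A call has 1 to 8 rows; each row shifts and turns the commanded pose from where the row before left it, along the tool's axes as they then stand; what a row does not reach is not made up. The controller multiplies each number of a shift by 0.04 m and each number of a turn by 0.1 rad. A row lasts 1/10 s, in which the tool goes at most 50 mm and 8.59 degrees, less where a joint would pass 70% of its speed; a pose out of reach is approached as far as the arm can. A call with a number of a shift or a turn outside -1 to 1 is refused whole. A call with a gripper value outside its range is refused whole. The fingers move at their own pace and stop on an object; the grip force is fixed at half the most. Time passes only in rows, so rows that do not move let the fingers close. It gives the time, the measured TCP pose, the force, the opening and the grip force at its end, in the units of the state.
- robot.get_obs(): the state, without advancing time (a new reading comes with each control period).
- robot.snapshot(name): name is "side" or "top" or "wrist"; returns the picture (384x512x3 uint8, red, green, blue); there is no depth.
- robot.camera_model(name): a dict with "camera_matrix" (3x3 intrinsics, pixels), "rvec" (rotation vector, rad) and "tvec" (3), from world to camera coordinates, as OpenCV has them. Camera axes: x right, y down, z forward; pixel columns grow to the right and rows downward; lengths in m; the calibration is good to about 2 mm. A picture is of the moment at which its call begins: read the wrist's pose just before it. camera_model takes no time and is no camera call; for the wrist camera it gives the pose at the moment of the call.
- robot.close_job(): hands the job in; it is judged then, once.
Trained networks look in the newest picture that a camera, given by its name, has taken for a name from the list of things; names that differ only in an ending like _2 or _b are one class to them, and where a whole thing is asked for, a point or a joint stands for the part that bears it (a point fixed in the world has none). Each returns a list of dicts, best first, with "score" (0 to 1); they miss things now and then, are a little off and sometimes report something else, mostly with a low value. They report only what shows in the picture. A call takes as long as a camera call.
- robot.recognise(name, camera): "centre" ([x, y, z] in m, in world coordinates, good to about 4 mm: the middle of the surface that is visible of it).
- robot.spot_point(name, camera): "centre" ([x, y, z] in m, in world coordinates, good to about 4 mm: a listed point, or the origin of a listed thing).
The state is a dict: "time": time; "joint_positions": joint angles; "qvel": joint speeds; "joint_torque": joint torques, N m; "tool_pos": TCP position; "ee_rot": TCP orientation; "wrist_force": force on the tool from outside, world axes, zero at the start; "wrist_torque": the same for the moment, N m; "width": finger opening in m; "finger_force": force on a finger pad.
Only numpy, scipy, OpenCV 4.12 (cv2) and the standard library are available. Lean on these libraries where they do the work, as an engineer would, in place of code of your own. Each camera call takes 0.05 s, during which the arm holds its last target. There are 200 camera calls.

## Working session

There is one attempt and no reset: what is moved stays moved. The work goes in short steps, Python scripts to look and compute and a tool call to move; the robot and the scene stay as the last step left them, time stands still between calls to the robot, and variables do not carry over. Pictures are saved under pics/ and viewed, at most 10 in all, crops included, and the job is handed in when it is done.

Besides the shell and the picture viewer there is one more tool, called after "Request:" by a JSON object that holds its "name" and its "arguments". play_rows: Moves the arm, as the interface text tells. Its arguments: {"type":"object","properties":{"translation":{"type":"array","items":{"type":"array","items":{"type":"number","minimum":-1,"maximum":1}}},"twist":{"type":"array","items":{"type":"array","items":{"type":"number","minimum":-1,"maximum":1}}},"gripper":{"type":"array","items":{"type":"number"}}},"required":["translation","twist","gripper"]}

```bash
ls; mkdir -p pics; python3 - <<'E'
from bench import robot
import cv2,numpy as np
o=robot.get_obs(); print({k:np.round(v,3) for k,v in o.items()}, robot.tcp_to_tips)
for n in ["top","side"]:
    im=robot.snapshot(n); cv2.imwrite(f"pics/{n}0.png",im[...,::-1])
    m=robot.camera_model(n); print(n,m)
    for t in ["gauge","lane_mouth","stop_line","rail_near","rail_far","setup_block","block_centre","tbolt_c","waiting_block"]:
        r=robot.spot_point(t,n); print(t,[(np.round(d["centre"],3).tolist(),round(d["score"],2)) for d in r[:3]])
E
```

```text
pics
{'time': np.float64(0.0), 'joint_positions': array([ 1.158,  0.088,  1.372, -0.   ,  1.684, -0.103]), 'qvel': array([ 0.001,  0.   , -0.   ,  0.   , -0.001,  0.001]), 'joint_torque': array([ 1.0000e-03, -3.4017e+01, -3.0243e+01,  7.2000e-02,  3.3000e-02,
       -0.0000e+00]), 'tool_pos': array([0.168, 0.524, 0.404]), 'ee_rot': array([-3.139, -0.   ,  2.832]), 'wrist_force': array([ 0.088, -0.163, -0.2  ]), 'wrist_torque': array([-0.014, -0.035, -0.01 ]), 'finger_force': np.float64(0.0), 'width': np.float64(0.094)} 0.1992
top {'camera_matrix': array([[364.49625368,   0.        , 259.66198051],
       [  0.        , 364.49625368, 193.47218952],
       [  0.        ,   0.        ,   1.        ]]), 'rvec': array([ 2.11646664, -2.16596053,  0.21348233]), 'tvec': array([0.00523057, 0.55206555, 0.81190144])}
gauge [([0.511, 0.01, -0.001], 0.77), ([0.485, 0.031, 0.016], 0.67)]
lane_mouth [([0.514, -0.035, 0.016], 0.9)]
stop_line [([0.522, 0.1, 0.019], 0.97), ([0.69, 0.038, -0.001], 0.49)]
rail_near [([0.481, 0.034, 0.013], 0.76)]
rail_far [([0.553, 0.026, 0.016], 0.53)]
setup_block [([0
[... 450 characters left out ...]
[ 0.13750849, -2.55667446,  1.76664654]), 'tvec': array([0.52677757, 0.10180337, 0.97321642])}
gauge [([0.517, 0.013, -0.001], 0.79)]
lane_mouth [([0.514, -0.036, 0.016], 0.71), ([0.505, -0.097, 0.037], 0.29)]
stop_line [([0.523, 0.095, 0.02], 0.76)]
rail_near [([0.482, 0.033, 0.018], 0.58)]
rail_far [([0.556, 0.031, 0.017], 0.52), ([0.446, -0.269, -0.002], 0.2)]
setup_block [([0.507, -0.093, 0.019], 0.6), ([0.523, 0.096, 0.02], 0.48)]
block_centre [([0.505, -0.094, 0.037], 0.72), ([0.444, 0.268, -0.005], 0.67), ([0.514, -0.034, 0.016], 0.58)]
tbolt_c [([0.445, -0.27, 0.001], 0.69), ([0.606, -0.008, -0.0], 0.56), ([0.581, -0.268, -0.004], 0.46)]
waiting_block [([0.689, -0.146, 0.001], 0.69)]
```

```bash
python3 - <<'E'
import cv2
im=cv2.imread("pics/top0.png"); cv2.imwrite("pics/top0c.png",cv2.resize(im[130:280,160:360],None,fx=4,fy=4,interpolation=cv2.INTER_CUBIC))
E
```

```text
(no output)
```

View pics/top0.png

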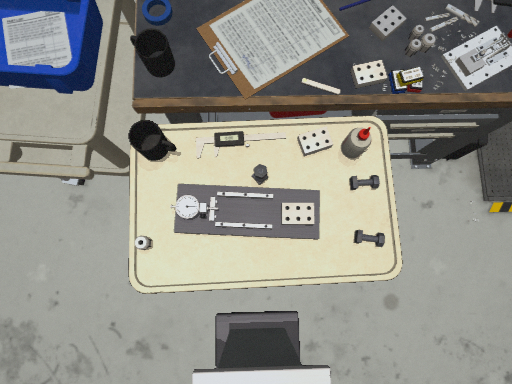

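View pics/top0c.png

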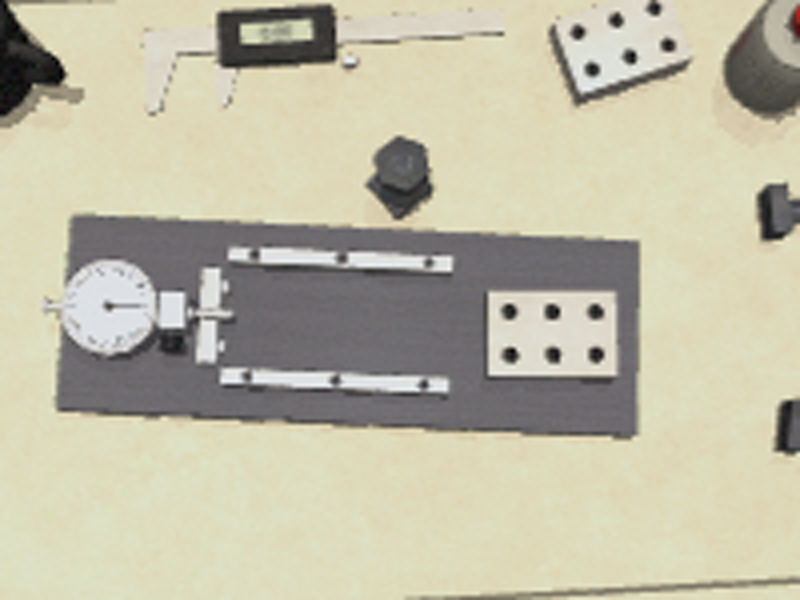

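The top view shows the block at about (552,333) in the crop. It's nearly level in the picture, while the rails slope about 2.5°, from (229,254) to (453,264). I'm moving above the gauge for a close look.

Request:
{"name": "play_rows", "arguments": {"translation": [[-0.85, -0.85, 0], [-0.85, -0.85, 0], [-0.85, -0.85, 0], [-0.85, -0.85, 0], [-0.85, -0.85, 0], [-0.85, -0.85, 0], [-0.85, -0.85, 0], [-0.85, -0.85, 0]], "twist": [[0, 0, 0], [0, 0, 0], [0, 0, 0], [0, 0, 0], [0, 0, 0], [0, 0, 0], [0, 0, 0], [0, 0, 0]], "gripper": [0, 0, 0, 0, 0, 0, 0, 0]}}

```text
time: 1.8
tool_pos: [0.344, 0.18, 0.405]
ee_rot: [3.141, 0.001, 2.832]
wrist_force: [1.1, 0.0, 0.1]
width: 0.0468
finger_force: 0.0
```

Request:
{"name": "play_rows", "arguments": {"translation": [[-0.85, -0.85, 0], [-0.85, -0.85, 0], [-0.85, -0.85, 0], [-0.85, -0.85, 0], [-0.85, -0.85, 0], [0, 0, 0], [0, 0, 0], [0, 0, 0]], "twist": [[0, 0, 0], [0, 0, 0], [0, 0, 0], [0, 0, 0], [0, 0, 0], [0, 0, -1], [0, 0, -1], [0, 0, 0]], "gripper": [0, 0, 0, 0, 0, 0, 0, 0]}}

```text
time: 2.6
tool_pos: [0.454, -0.0325, 0.4046]
ee_rot: [3.141, -0.0, 3.03]
wrist_force: [0.1, -0.2, -0.1]
width: 0.0471
finger_force: 0.0
```

```bash
python3 - <<'E'
from bench import robot
import cv2,numpy as np
o=robot.get_obs(); print({k:np.round(o[k],4).tolist() for k in ["time","tool_pos","ee_rot","width","joint_positions"]})
m=robot.camera_model("wrist")
im=robot.snapshot("wrist"); cv2.imwrite("pics/w1.png",im[...,::-1])
R=cv2.Rodrigues(m["rvec"])[0]; print(m, -R.T@m["tvec"], R[2])
np.savez("w1.npz",K=m["camera_matrix"],rvec=m["rvec"],tvec=m["tvec"])
m=robot.camera_model("top"); np.savez("top.npz",K=m["camera_matrix"],rvec=m["rvec"],tvec=m["tvec"])
E
```

```text
{'time': 2.6, 'tool_pos': [0.454, -0.0325, 0.4046], 'ee_rot': [3.1414, -0.0003, 3.0303], 'width': 0.0471, 'joint_positions': [-0.1962, -0.126, 1.5805, 0.0002, 1.6873, -1.6557]}
{'camera_matrix': array([[299.59861487,   0.        , 250.80812427],
       [  0.        , 299.59861487, 194.01189235],
       [  0.        ,   0.        ,   1.        ]]), 'rvec': array([-2.19236887, -1.96232907, -0.25295971]), 'tvec': array([-0.01801809, -0.46701977,  0.27604255])} [ 0.38202029 -0.02484213  0.38480511] [ 0.25051929 -0.02622783 -0.96775626]
```

View pics/w1.png

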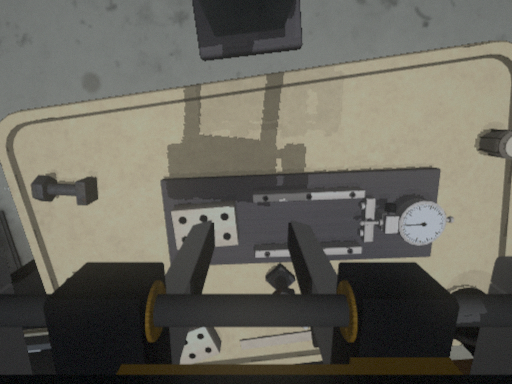

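The wrist view shows both rails, (255,195)-(365,193) and (257,252)-(362,250), and the block at about (204,226), partly hidden by a finger. I'll refine the hole centroids in the clear top view and check them against this one.

```bash
cat > h.py <<'E'
import cv2,numpy as np
def world(px,K,rvec,tvec,z):
    n=cv2.undistortPoints(np.array(px,float).reshape(-1,1,2),K,None).reshape(-1,2)
    R=cv2.Rodrigues(rvec)[0]; c=-R.T@np.ravel(tvec); d=np.c_[n,np.ones(len(n))]@R
    return (c+d*((z-c[2])/d[:,2])[:,None])[:,:2]
def dark(g,p,r=2.5):
    # iterative centroid of darkness
    p=np.array(p,float)
    for _ in range(6):
        s=cv2.getRectSubPix(g,(25,25),tuple(map(float,p)))if 0 else None
        ys,xs=np.mgrid[int(p[1])-5:int(p[1])+7,int(p[0])-5:int(p[0])+7]
        v=g[ys,xs].astype(float); d=np.hypot(xs-p[0],ys-p[1]); m=d<r
        w=np.clip(np.percentile(v[m],85)-v,0,None)*m
        p=np.array([(w*xs).sum(),(w*ys).sum()])/w.sum()
    return p
def frame(far,near):
    # gauge frame from rails' three screw holes: x dir, mid-point of rails (gauge x = 17.5 mm)
    u=(far[2]-far[0])+(near[2]-near[0]); u/=np.linalg.norm(u)   # stop -> mouth
    return -u,(far.mean(0)+near.mean(0))/2
E
python3 - <<'E'
from h import *
im=cv2.imread("pics/top0.png",0); d=np.load("top.npz"); A=(d["K"],d["rvec"],d["tvec"])
c=lambda L:[dark(im,(160+x/4-.375,130+y/4-.375),2.2) for x,y in L]
far=world(c([(254,255),(342,258),(429,263)]),*A,.038); near=world(c([(247,376),(335,380),(424,384)]),*A,.038)
b=world(c([(510,312),(553,312),(596,311),(510,354),(553,355),(596,354)]),*A,.044)
print(np.round(far,4).tolist(),np.round(near,4).tolist(),np.round(b,4).tolist())
u,m=frame(far,near); print("rail gap",np.linalg.norm(far.mean(0)-near.mean(0)),"dir",u,"mid",m)
v=np.array([u[1],-u[0]])*-1  # gauge y towards robot
bc=b.mean(0); bu=(b[0]-b[2])+(b[3]-b[5]); 
print("block",bc,"in gauge",(bc-m)@u+.0175,(bc-m)@v,"ang block",np.arctan2(bu[0],bu[1]),"gauge",np.arctan2(u[0],u[1]))
E
```

```text
[[0.5558, 0.0792], [0.5545, 0.0272], [0.5488, -0.0245]] [[0.4839, 0.0841], [0.4804, 0.0322], [0.4768, -0.0197]] [[0.5181, -0.0712], [0.5172, -0.097], [0.5167, -0.1223], [0.4927, -0.0709], [0.4918, -0.0963], [0.4915, -0.1215]]
rail gap 0.07282310052985973 dir [0.06742022 0.99772467] mid [0.51670886 0.02974248]
block [ 0.50467029 -0.09650908] in gauge -0.10927594186436994 0.003499268838589306 ang block 0.024952624194702844 gauge 0.06747139843542195
```

Request:
{"name": "play_rows", "arguments": {"translation": [[0, 0, 0], [0, -0.75, 0], [0, -0.75, 0], [0, 0, 0.9], [0, 0, 0.9], [0, 0, 0.9], [0, 0, 0.9], [0, 0, 0.5]], "twist": [[0, 0, -0.44], [0, 0, 0], [0, 0, 0], [0, 0, 0], [0, 0, 0], [0, 0, 0], [0, 0, 0], [0, 0, 0]], "gripper": [0, 0, 0, 0, 0, 0, 0, 0]}}

```text
time: 3.45
tool_pos: [0.4488, -0.0909, 0.2376]
ee_rot: [3.14, -0.004, 3.075]
wrist_force: [0.4, 0.9, -0.2]
width: 0.0471
finger_force: 0.0
```

Request:
{"name": "play_rows", "arguments": {"translation": [[0, 0, 0.35], [0, 0, 0]], "twist": [[0, 0, 0], [0, 0, 0]], "gripper": [0, 0]}}

```text
time: 3.65
tool_pos: [0.4489, -0.0909, 0.2244]
ee_rot: [3.14, -0.005, 3.075]
wrist_force: [0.3, 0.9, -0.4]
width: 0.0468
finger_force: 0.0
```

```bash
cat > g.py <<'E'
import numpy as np
from bench import robot
m=np.array([0.5167,0.02974]);u=np.array([.0674,.9977]);v=np.array([-.9977,.0674])
def tcp():
    o=robot.get_obs(); p=o["tool_pos"]; d=p[:2]-m
    print("gx %.1f gy %.1f z %.1f mm"%(1e3*(d@u)+17.5,1e3*(d@v),1e3*p[2]),np.round(o["ee_rot"],4),"F",np.round(o["wrist_force"],2),"t",o["time"],"w",round(float(o["width"]),4))
E
python3 -c "
from g import *
tcp()"
```

```text
gx -107.5 gy 59.5 z 224.4 mm [ 3.1402 -0.0049  3.075 ] F [ 0.34  0.87 -0.4 ] t 3.65 w 0.0468
```

Request:
{"name": "play_rows", "arguments": {"translation": [[-0.2, 0, 0], [-0.2, 0, 0], [-0.08, 0, 0], [0, 0, 0]], "twist": [[0, 0, 0], [0, 0, 0], [0, 0, 0], [0, 0, 0]], "gripper": [0, 0, 0, 0]}}

```text
time: 4.05
tool_pos: [0.4698, -0.0931, 0.2276]
ee_rot: [-3.141, 0.001, 3.076]
wrist_force: [-0.9, 0.3, 1.5]
width: 0.0469
finger_force: 0.7
```

```bash
python3 - <<'E'
from g import *; import cv2
tcp(); im=robot.snapshot("top"); cv2.imwrite("pics/top2.png",im[...,::-1])
im=robot.snapshot("wrist"); cv2.imwrite("pics/w2.png",im[...,::-1])
E
```

```text
gx -108.2 gy 38.6 z 227.6 mm [-3.1412e+00  6.0000e-04  3.0760e+00] F [-0.85  0.33  1.52] t 4.05 w 0.0469
```

View pics/w2.png

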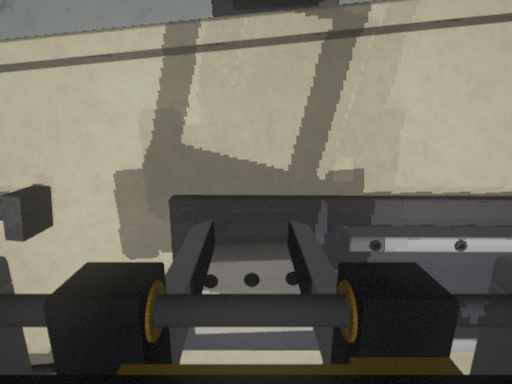

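The wrist view shows both fingertips, (210,235) and (295,235), at the block's near face with a light touch. I'll push on slowly about 4.5 mm, then back off and measure.

Request:
{"name": "play_rows", "arguments": {"translation": [[-0.03, 0, 0], [-0.03, 0, 0], [-0.03, 0, 0], [-0.025, 0, 0], [0, 0, 0]], "twist": [[0, 0, 0], [0, 0, 0], [0, 0, 0], [0, 0, 0], [0, 0, 0]], "gripper": [0, 0, 0, 0, 0]}}

```text
time: 4.65
tool_pos: [0.4726, -0.0929, 0.2266]
ee_rot: [3.14, -0.005, 3.076]
wrist_force: [-6.2, 0.7, 5.5]
width: 0.0469
finger_force: 3.5
```

Request:
{"name": "play_rows", "arguments": {"translation": [[0.1, 0, 0], [0.5, 0, 0], [0.9, 0, 0], [0.9, 0, 0], [0.9, 0, 0], [0.9, 0, 0], [0, 0, 0]], "twist": [[0, 0, 0], [0, 0, 0], [0, 0, 0], [0, 0, 0], [0, 0, 0], [0, 0, 0], [0, 0, 0]], "gripper": [0, 0, 0, 0, 0, 0, 0]}}

```text
time: 5.35
tool_pos: [0.3032, -0.0816, 0.2257]
ee_rot: [-3.141, 0.0, 3.074]
wrist_force: [0.5, 0.4, -0.1]
width: 0.0468
finger_force: 0.0
```

```bash
python3 - <<'E'
from g import *; import cv2
tcp(); im=robot.snapshot("top"); cv2.imwrite("pics/top3.png",im[...,::-1])
cv2.imwrite("pics/top3c.png",cv2.resize(im[130:280,160:360,::-1],None,fx=4,fy=4,interpolation=cv2.INTER_CUBIC))
E
```

```text
gx -107.9 gy 205.5 z 225.7 mm [-3.1414e+00  2.0000e-04  3.0742e+00] F [ 0.47  0.39 -0.07] t 5.35 w 0.0468
```

View pics/top3c.png

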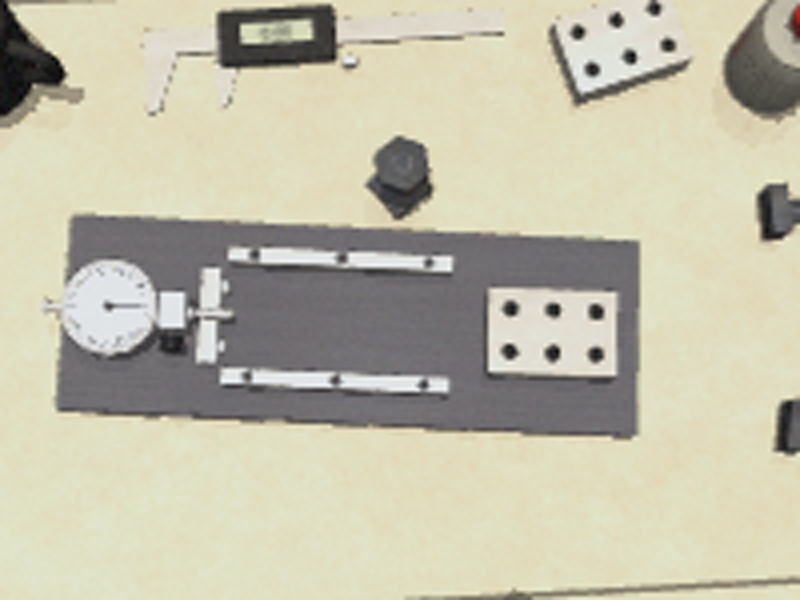

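The arm is clear, and the block is at about (553,332) in the crop. Its left end has moved up slightly. Measuring.

```bash
cat > meas.py <<'E'
from h import *
import sys
def meas(f,crop):
    from g import m,u,v
    im=cv2.imread(f,0); d=np.load("top.npz")
    b=world([dark(im,(160+x/4-.375,130+y/4-.375),2.4) for x,y in crop],d["K"],d["rvec"],d["tvec"],.044)
    bc=b.mean(0); bu=(b[0]-b[2])+(b[3]-b[5]); e=(bc-m)
    print("block gauge x %.1f y %.1f mm, ang rel %.4f"%(1e3*(e@u)+17.5,1e3*(e@v),np.arctan2(bu[0],bu[1])-.0675))
    print("hole rows", np.round(1e3*np.linalg.norm(b[0]-b[2]),1), np.round(1e3*np.linalg.norm(b[3]-b[5]),1))
E
python3 - <<'E'
from meas import meas
meas("pics/top0.png",[(510,312),(553,312),(596,311),(510,354),(553,355),(596,354)])
meas("pics/top3.png",[(511,309),(553,310),(597,312),(510,352),(553,353),(596,354)])
E
```

```text
block gauge x -109.1 y 3.6 mm, ang rel -0.0440
hole rows 51.2 50.3
block gauge x -109.2 y 2.6 mm, ang rel -0.0057
hole rows 50.7 50.7
```

Request:
{"name": "play_rows", "arguments": {"translation": [[-0.9, 0, 0], [-0.9, 0, 0], [-0.9, 0, 0], [-0.9, 0, 0], [-0.3, 0, 0], [-0.1, 0, 0], [-0.06, 0, 0], [0, 0, 0]], "twist": [[0, 0, 0], [0, 0, 0], [0, 0, 0], [0, 0, 0], [0, 0, 0], [0, 0, 0], [0, 0, 0], [0, 0, 0]], "gripper": [0, 0, 0, 0, 0, 0, 0, 0]}}

```text
time: 6.2
tool_pos: [0.4675, -0.0929, 0.2264]
ee_rot: [3.141, -0.001, 3.076]
wrist_force: [0.4, 0.6, 0.7]
width: 0.0473
finger_force: 0.0
```

```bash
python3 -c "
from g import *
tcp()"
```

```text
gx -108.1 gy 40.8 z 226.4 mm [ 3.1414e+00 -6.0000e-04  3.0756e+00] F [0.44 0.6  0.67] t 6.2 w 0.0473
```

Request:
{"name": "play_rows", "arguments": {"translation": [[-0.06, 0, 0], [-0.04, 0, 0], [-0.04, 0, 0], [-0.04, 0, 0], [-0.02, 0, 0], [0, 0, 0]], "twist": [[0, 0, 0], [0, 0, 0], [0, 0, 0], [0, 0, 0], [0, 0, 0], [0, 0, 0]], "gripper": [0, 0, 0, 0, 0, 0]}}

```text
time: 6.8
tool_pos: [0.4739, -0.0933, 0.2268]
ee_rot: [3.141, -0.009, 3.076]
wrist_force: [-11.3, 0.5, 9.6]
width: 0.0471
finger_force: 5.6
```

```bash
python3 -c "
from g import *
tcp()"
```

```text
gx -108.1 gy 34.5 z 226.8 mm [ 3.1412 -0.0092  3.0762] F [-11.27   0.51   9.6 ] t 6.8 w 0.0471
```

Request:
{"name": "play_rows", "arguments": {"translation": [[0, 0, -0.03], [-0.02, 0, -0.02], [-0.02, 0, 0], [0, 0, 0]], "twist": [[0, 0, 0], [0, 0, 0], [0, 0, 0], [0, 0, 0]], "gripper": [0, 0, 0, 0]}}

```text
time: 7.2
tool_pos: [0.4773, -0.0935, 0.2279]
ee_rot: [3.141, -0.002, 3.076]
wrist_force: [-3.3, 1.9, -3.0]
width: 0.047
finger_force: 1.7
```

```bash
python3 -c "
from g import *
tcp()"
```

```text
gx -108.1 gy 31.0 z 227.9 mm [ 3.1410e+00 -2.0000e-03  3.0758e+00] F [-3.31  1.92 -3.01] t 7.2 w 0.047
```

Request:
{"name": "play_rows", "arguments": {"translation": [[0.2, 0, 0], [0.9, 0, 0], [0.9, 0, 0], [0.9, 0, -0.3], [0, 0, -0.9], [0, 0, -0.9], [0, 0, 0]], "twist": [[0, 0, 0], [0, 0, 0], [0, 0, 0], [0, 0, 0], [0, 0, 0], [0, 0, 0], [0, 0, 1]], "gripper": [0, 0, 0, 0, 0, -0.57, -0.57]}}

```text
time: 7.9
tool_pos: [0.3632, -0.0865, 0.3194]
ee_rot: [-3.139, 0.016, 2.973]
wrist_force: [0.1, -0.5, 0.1]
width: 0.0344
finger_force: 0.0
```

```bash
python3 - <<'E'
from g import *; import cv2
tcp(); im=robot.snapshot("top"); cv2.imwrite("pics/top4.png",im[...,::-1])
from meas import meas
meas("pics/top4.png",[(511,304),(553,305),(597,307),(510,347),(553,348),(596,349)])
E
```

```text
gx -108.9 gy 145.3 z 319.4 mm [-3.1386  0.016   2.9732] F [ 0.1  -0.5   0.08] t 7.9 w 0.0344
block gauge x -109.1 y -2.4 mm, ang rel -0.0035
hole rows 51.0 50.8
```

Request:
{"name": "play_rows", "arguments": {"translation": [[0, 0, 0], [0, 0, 0], [0, 0, 0], [0, 0, 0], [0, 0, 0], [0, 0, 0], [0, 0, 0], [0, 0, 0]], "twist": [[0, 0, 1], [0, 0, 1], [0, 0, 1], [0, 0, 1], [0, 0, 1], [0, 0, 1], [0, 0, 1], [0, 0, 1]], "gripper": [-0.57, -0.57, -0.57, -0.57, -0.57, -0.57, -0.57, -0.57]}}

```text
time: 8.75
tool_pos: [0.3621, -0.086, 0.3129]
ee_rot: [3.14, 0.002, 2.173]
wrist_force: [0.2, -0.0, 1.0]
width: 0.0203
finger_force: 0.0
```

Request:
{"name": "play_rows", "arguments": {"translation": [[0, 0, 0], [0, 0, 0], [0, 0, 0], [0, 0, 0], [0, 0, 0], [0, 0, 0], [0, 0, 0], [0, 0, 0]], "twist": [[0, 0, 1], [0, 0, 1], [0, 0, 1], [0, 0, 1], [0, 0, 1], [0, 0, 1], [0, 0, 0.7], [0, 0, 0]], "gripper": [-0.57, -0.57, -0.57, -0.57, -0.57, -0.57, -0.57, -0.57]}}

```text
time: 9.55
tool_pos: [0.3621, -0.086, 0.3129]
ee_rot: [3.139, 0.0, 1.507]
wrist_force: [0.6, -0.0, 1.5]
width: 0.02
finger_force: 0.0
```

```bash
python3 -c "
from g import *
tcp()"
```

```text
gx -108.4 gy 146.5 z 312.9 mm [3.1395e+00 3.0000e-04 1.5073e+00] F [ 0.62 -0.05  1.55] t 9.55 w 0.02
```

Request:
{"name": "play_rows", "arguments": {"translation": [[-0.6, 0.9, 0], [-0.6, 0.9, 0], [-0.55, 0.9, 0], [0, 0.9, 0], [0, 0.12, 0.3], [0, 0, 0.9], [0, 0, 0.9], [0, 0, 0.1]], "twist": [[0, 0, 0.04], [0, 0, 0], [0, 0, 0], [0, 0, 0], [0, 0, 0], [0, 0, 0], [0, 0, 0], [0, 0, 0]], "gripper": [-0.57, -0.57, -0.57, -0.57, -0.57, -0.57, -0.57, -0.57]}}

```text
time: 10.35
tool_pos: [0.5032, -0.1647, 0.2191]
ee_rot: [-3.131, -0.004, 1.504]
wrist_force: [-0.4, 0.2, -0.4]
width: 0.0207
finger_force: 0.0
```

Request:
{"name": "play_rows", "arguments": {"translation": [[0, 0, 0]], "twist": [[0, 0, 0]], "gripper": [-0.57]}}

```text
time: 10.45
tool_pos: [0.5049, -0.1655, 0.2237]
ee_rot: [-3.139, -0.001, 1.503]
wrist_force: [0.2, -0.1, -0.3]
width: 0.0204
finger_force: 0.0
```

```bash
python3 -c "
from g import *
tcp()"
```

```text
gx -178.1 gy -1.4 z 223.7 mm [-3.139e+00 -1.100e-03  1.503e+00] F [ 0.15 -0.09 -0.26] t 10.45 w 0.0204
```

Request:
{"name": "play_rows", "arguments": {"translation": [[0.25, 0.02, -0.03], [0.25, 0, 0], [0.1, 0, 0], [0.1, -0.015, 0], [0.1, -0.015, 0], [0.1, -0.015, 0], [0, 0, 0]], "twist": [[0, 0, 0], [0, 0, 0], [0, 0, 0], [0, 0, 0], [0, 0, 0], [0, 0, 0], [0, 0, 0]], "gripper": [-0.57, -0.57, -0.57, -0.57, -0.57, -0.57, -0.57]}}

```text
time: 11.15
tool_pos: [0.508, -0.1307, 0.2283]
ee_rot: [3.136, 0.005, 1.503]
wrist_force: [0.1, -4.1, 3.2]
width: 0.0204
finger_force: 2.4
```

```bash
python3 - <<'E'
from g import *; import cv2
tcp(); im=robot.snapshot("top"); cv2.imwrite("pics/top5.png",im[...,::-1])
cv2.imwrite("pics/top5c.png",cv2.resize(im[130:280,160:360,::-1],None,fx=4,fy=4,interpolation=cv2.INTER_CUBIC))
E
```

```text
gx -143.1 gy -2.1 z 228.3 mm [3.1364 0.005  1.5025] F [ 0.06 -4.13  3.25] t 11.15 w 0.0204
```

View pics/top5c.png

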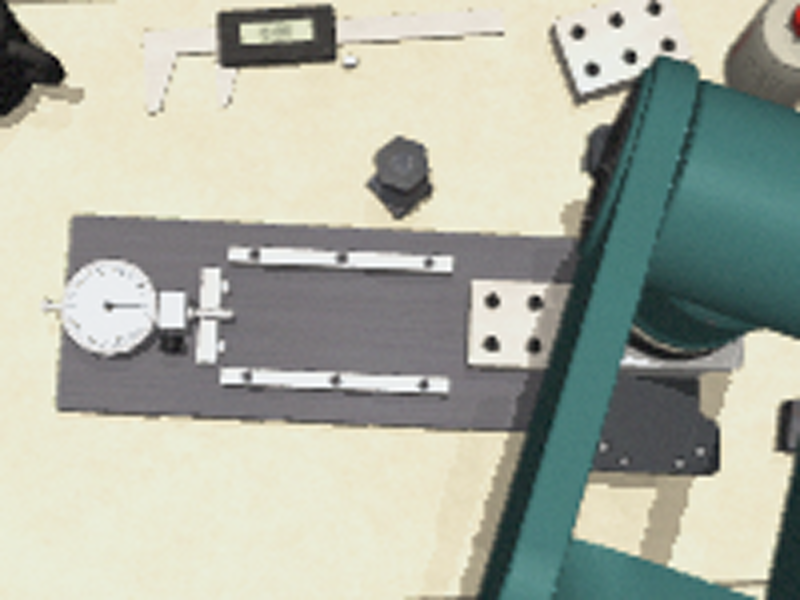

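The block now lies at crop x≥470, about 10 mm short of the rails' ends at 453. Four holes are visible, at (492,301), (536,303), (492,344) and (535,345), so I'll measure from those.

```bash
cat > meas4.py <<'E'
from h import *
def meas4(f,crop):   # far-left, far-mid, near-left, near-mid holes
    from g import m,u,v
    im=cv2.imread(f,0); d=np.load("top.npz")
    b=world([dark(im,(160+x/4-.375,130+y/4-.375),2.4) for x,y in crop],d["K"],d["rvec"],d["tvec"],.044)
    g=1e3*np.c_[(b-m)@u,(b-m)@v]+[17.5,0]; print(np.round(g,1).tolist())
    k=((g[0]-g[1])+(g[2]-g[3]))+((lambda w:np.array([w[1],-w[0]]))((g[2]-g[0])+(g[3]-g[1])))
    c=g.mean(0)-[12.65,0]; print("centre x %.1f y %.1f  ang(gauge, y per x) %.4f"%(c[0],c[1],np.arctan2(k[1],k[0])))
E
python3 - <<'E'
from meas4 import meas4
meas4("pics/top4.png",[(511,304),(553,305),(510,347),(553,348)])
meas4("pics/top5.png",[(492,301),(536,303),(492,344),(535,345)])
E
```

```text
[[-83.7, -15.0], [-108.9, -15.3], [-83.7, 10.4], [-109.1, 10.4]]
centre x -109.0 y -2.4  ang(gauge, y per x) 0.0060
[[-72.7, -14.0], [-98.4, -13.9], [-73.1, 11.6], [-98.6, 11.6]]
centre x -98.4 y -1.2  ang(gauge, y per x) 0.0053
```

Request:
{"name": "play_rows", "arguments": {"translation": [[0.1, -0.01, 0.02], [0.1, -0.01, 0.02], [0.1, -0.01, 0], [0.1, 0, 0], [0.1, 0, 0], [0, 0, 0]], "twist": [[0, 0, 0], [0, 0, 0], [0, 0, 0], [0, 0, 0], [0, 0, 0], [0, 0, 0]], "gripper": [-0.57, -0.57, -0.57, -0.57, -0.57, -0.57]}}

```text
time: 11.8
tool_pos: [0.5087, -0.1118, 0.2282]
ee_rot: [3.134, 0.008, 1.502]
wrist_force: [-1.1, -8.5, 7.6]
width: 0.0205
finger_force: 4.3
```

```bash
python3 - <<'E'
from g import *; import cv2
tcp(); im=robot.snapshot("top"); cv2.imwrite("pics/top6.png",im[...,::-1])
from meas4 import meas4
meas4("pics/top6.png",[(457,300),(501,302),(457,343),(501,344)])
E
```

```text
gx -124.3 gy -1.6 z 228.2 mm [3.1337 0.0083 1.5022] F [-1.1  -8.48  7.62] t 11.8 w 0.0205
[[-54.7, -13.9], [-80.5, -13.6], [-54.7, 11.7], [-82.7, 12.4]]
centre x -80.8 y -0.8  ang(gauge, y per x) 0.0121
```

Request:
{"name": "play_rows", "arguments": {"translation": [[0.12, -0.01, -0.02], [0.12, -0.01, -0.01], [0.12, -0.01, -0.01], [0.12, 0, 0], [0.12, 0, 0], [0.12, 0, 0], [0.12, 0, 0], [0, 0, 0]], "twist": [[0, 0, 0], [0, 0, 0], [0, 0, 0], [0, 0, 0], [0, 0, 0], [0, 0, 0], [0, 0, 0], [0, 0, 0]], "gripper": [-0.57, -0.57, -0.57, -0.57, -0.57, -0.57, -0.57, -0.57]}}

```text
time: 12.65
tool_pos: [0.5092, -0.0771, 0.2282]
ee_rot: [3.137, 0.005, 1.502]
wrist_force: [-1.1, -5.3, 3.8]
width: 0.0205
finger_force: 2.8
```

```bash
python3 - <<'E'
from g import *; import cv2
tcp(); im=robot.snapshot("top"); cv2.imwrite("pics/top7.png",im[...,::-1])
cv2.imwrite("pics/top7c.png",cv2.resize(im[130:280,160:360,::-1],None,fx=4,fy=4,interpolation=cv2.INTER_CUBIC))
E
```

```text
gx -89.6 gy 0.3 z 228.2 mm [3.137  0.0046 1.5024] F [-1.13 -5.35  3.76] t 12.65 w 0.0205
```

View pics/top7c.png

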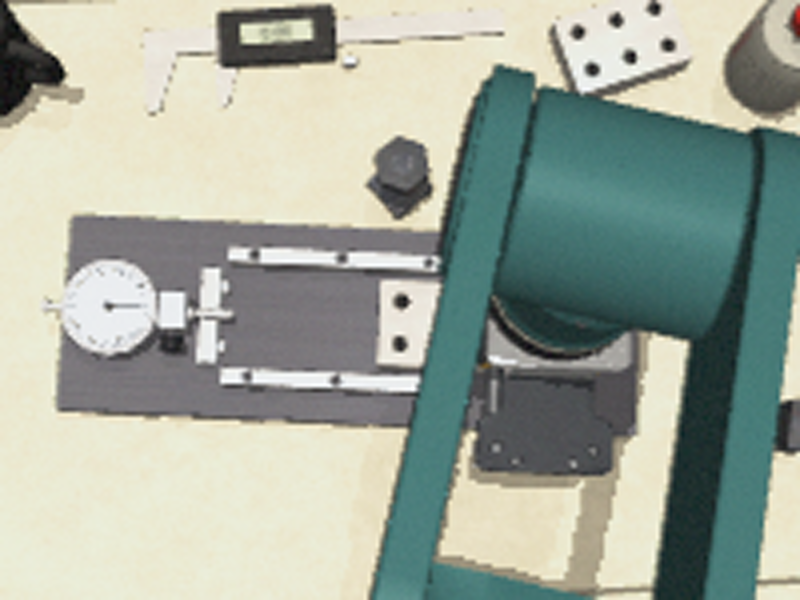

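The block is between the rails with clear gaps on both sides. Its front corners are at about (379,281) and (377,365), and its left holes at (402,301) and (400,344).

```bash
cat > meas2.py <<'E'
from h import *
def meas2(f,crop):   # far-left, near-left holes
    from g import m,u,v
    im=cv2.imread(f,0); d=np.load("top.npz")
    b=world([dark(im,(160+x/4-.375,130+y/4-.375),2.4) for x,y in crop],d["K"],d["rvec"],d["tvec"],.044)
    g=1e3*np.c_[(b-m)@u,(b-m)@v]+[17.5,0]; w=g[1]-g[0]
    print(np.round(g,1).tolist(),"lead-pair y %.1f, centre x %.1f, ang %.4f"%(g[:,1].mean(),g[:,0].mean()-25.3,np.arctan2(-w[0],w[1])))
E
python3 - <<'E'
from meas2 import meas2
meas2("pics/top4.png",[(511,304),(510,347)])
meas2("pics/top5.png",[(492,301),(492,344)])
meas2("pics/top6.png",[(457,300),(457,343)])
meas2("pics/top7.png",[(402,301),(400,344)])
E
```

```text
[[-83.7, -15.0], [-83.7, 10.4]] lead-pair y -2.3, centre x -109.0, ang 0.0020
[[-72.7, -14.0], [-73.1, 11.6]] lead-pair y -1.2, centre x -98.2, ang 0.0160
[[-54.7, -13.9], [-54.7, 11.7]] lead-pair y -1.1, centre x -80.0, ang -0.0022
[[-19.2, -11.2], [-19.2, 14.0]] lead-pair y 1.4, centre x -44.5, ang 0.0007
```

Request:
{"name": "play_rows", "arguments": {"translation": [[0.12, 0.01, 0], [0.12, 0.01, 0], [0.12, 0, 0], [0.12, 0, 0], [0.12, 0, 0], [0.12, 0, 0], [0.12, 0, 0], [0, 0, 0]], "twist": [[0, 0, 0], [0, 0, 0], [0, 0, 0], [0, 0, 0], [0, 0, 0], [0, 0, 0], [0, 0, 0], [0, 0, 0]], "gripper": [-0.57, -0.57, -0.57, -0.57, -0.57, -0.57, -0.57, -0.57]}}

```text
time: 13.5
tool_pos: [0.5123, -0.0437, 0.2282]
ee_rot: [3.137, 0.005, 1.502]
wrist_force: [-1.0, -6.2, 4.6]
width: 0.0199
finger_force: 3.0
```

```bash
python3 - <<'E'
from g import *; import cv2
tcp(); im=robot.snapshot("top"); cv2.imwrite("pics/top8.png",im[...,::-1])
from meas2 import meas2
meas2("pics/top8.png",[(343,299),(341,342)])
E
```

```text
gx -56.1 gy -0.5 z 228.2 mm [3.1371 0.0047 1.5024] F [-0.99 -6.19  4.59] t 13.5 w 0.0199
[[13.3, -11.8], [13.8, 14.1]] lead-pair y 1.1, centre x -11.7, ang -0.0178
```

Request:
{"name": "play_rows", "arguments": {"translation": [[0.12, 0.01, 0], [0.12, 0.01, 0], [0.12, 0, 0], [0.12, 0, 0], [0.12, 0, 0], [0.12, 0, 0], [0.12, 0, 0], [0, 0, 0]], "twist": [[0, 0, 0], [0, 0, 0], [0, 0, 0], [0, 0, 0], [0, 0, 0], [0, 0, 0], [0, 0, 0], [0, 0, 0]], "gripper": [-0.57, -0.57, -0.57, -0.57, -0.57, -0.57, -0.57, -0.57]}}

```text
time: 14.35
tool_pos: [0.5154, -0.0103, 0.2281]
ee_rot: [3.137, 0.005, 1.502]
wrist_force: [-0.5, -5.3, 4.2]
width: 0.0203
finger_force: 3.1
```

```bash
python3 - <<'E'
from g import *; import cv2
tcp(); im=robot.snapshot("top"); cv2.imwrite("pics/top9.png",im[...,::-1])
cv2.imwrite("pics/top9c.png",cv2.resize(im[180:240,200:290,::-1],None,fx=8,fy=8,interpolation=cv2.INTER_CUBIC))
from meas2 import meas2
meas2("pics/top9.png",[(285,298),(283,341)])
E
```

```text
gx -22.5 gy -1.4 z 228.1 mm [3.1373 0.0047 1.5024] F [-0.46 -5.33  4.19] t 14.35 w 0.0203
[[40.8, -7.7], [38.5, 16.4]] lead-pair y 4.4, centre x 14.3, ang 0.0969
```

View pics/top9c.png

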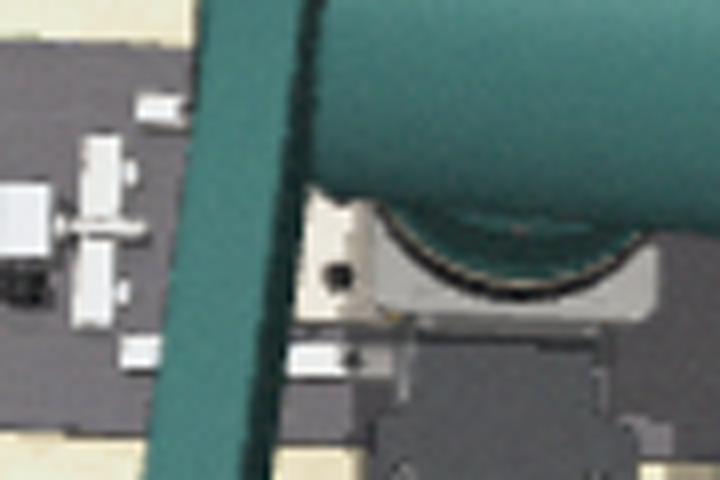

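The arm hides the block's front half, so the two-hole reading isn't valid here. One near-side hole shows at (338,275) in this crop. I'll use that hole and check the side camera.

```bash
python3 - <<'E'
from h import *; from g import *
im=cv2.imread("pics/top9.png",0); d=np.load("top.npz")
b=world([dark(im,(241.8,213.9),2.4)],d["K"],d["rvec"],d["tvec"],.044)
print("hole gx,gy",1e3*(b-m)@u+17.5,1e3*(b-m)@v)
im=robot.snapshot("side"); mm=robot.camera_model("side"); np.savez("side.npz",K=mm["camera_matrix"],rvec=mm["rvec"],tvec=mm["tvec"])
cv2.imwrite("pics/s9.png",im[...,::-1])
# project gauge corner region to crop
pts=[np.r_[m+u*(x-.0175)+v*y,.03] for x in(-.06,.1) for y in(-.05,.05)]
p=cv2.projectPoints(np.array(pts),mm["rvec"],mm["tvec"],mm["camera_matrix"],None)[0].reshape(-1,2)
x0,y0=np.maximum(p.min(0).astype(int)-5,0);x1,y1=p.max(0).astype(int)+5;print(x0,y0,x1,y1)
cv2.imwrite("pics/s9c.png",cv2.resize(im[y0:y1,x0:x1,::-1],None,fx=6,fy=6,interpolation=cv2.INTER_CUBIC)[:600,:800])
E
```

```text
hole gx,gy [21.65932819] [12.58770182]
232 196 289 234
```

View pics/s9c.png

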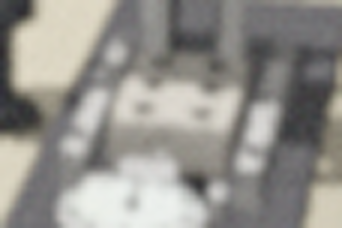

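Near-side middle hole puts the block's centre at x≈21.7, y≈-0.1 mm. The side view also shows gaps to both rails. About 25 mm to go.

Request:
{"name": "play_rows", "arguments": {"translation": [[0.12, 0, 0], [0.12, 0, 0], [0.12, 0, 0], [0.1, 0, 0], [0, 0, 0]], "twist": [[0, 0, 0], [0, 0, 0], [0, 0, 0], [0, 0, 0], [0, 0, 0]], "gripper": [-0.57, -0.57, -0.57, -0.57, -0.57]}}

```text
time: 14.95
tool_pos: [0.5166, 0.008, 0.2282]
ee_rot: [3.137, 0.005, 1.502]
wrist_force: [-0.1, -6.4, 4.3]
width: 0.0199
finger_force: 3.3
```

Request:
{"name": "play_rows", "arguments": {"translation": [[0.05, 0, 0], [0.04, 0, 0], [0, 0, 0]], "twist": [[0, 0, 0], [0, 0, 0], [0, 0, 0]], "gripper": [-0.57, -0.57, -0.57]}}

```text
time: 15.25
tool_pos: [0.5169, 0.011, 0.2282]
ee_rot: [3.137, 0.006, 1.502]
wrist_force: [-0.5, -8.9, 4.5]
width: 0.0201
finger_force: 4.3
```

```bash
python3 -c "
from g import *
tcp()"
```

```text
gx -1.2 gy -1.4 z 228.2 mm [3.1374 0.0063 1.5021] F [-0.49 -8.92  4.55] t 15.25 w 0.0201
```

Request:
{"name": "play_rows", "arguments": {"translation": [[0.03, 0, 0], [0.03, 0, 0], [0, 0, 0]], "twist": [[0, 0, 0], [0, 0, 0], [0, 0, 0]], "gripper": [-0.57, -0.57, -0.57]}}

```text
time: 15.55
tool_pos: [0.517, 0.0132, 0.2282]
ee_rot: [3.137, 0.007, 1.502]
wrist_force: [-0.9, -9.4, 4.6]
width: 0.0202
finger_force: 4.6
```

Request:
{"name": "play_rows", "arguments": {"translation": [[0.03, 0, 0], [0.02, 0, 0], [0, 0, 0]], "twist": [[0, 0, 0], [0, 0, 0], [0, 0, 0]], "gripper": [-0.57, -0.57, -0.57]}}

```text
time: 15.85
tool_pos: [0.5171, 0.0149, 0.2282]
ee_rot: [3.137, 0.008, 1.502]
wrist_force: [-0.3, -9.8, 4.1]
width: 0.0199
finger_force: 5.2
```

```bash
python3 -c "
from g import *
tcp()"
```

```text
gx 2.7 gy -1.4 z 228.2 mm [3.1375 0.0077 1.502 ] F [-0.32 -9.84  4.07] t 15.85 w 0.0199
```

Request:
{"name": "play_rows", "arguments": {"translation": [[0.02, 0, 0], [0.02, 0, 0], [0, 0, 0]], "twist": [[0, 0, 0], [0, 0, 0], [0, 0, 0]], "gripper": [-0.57, -0.57, -0.57]}}

```text
time: 16.15
tool_pos: [0.5172, 0.0155, 0.2282]
ee_rot: [3.138, 0.011, 1.502]
wrist_force: [-1.4, -13.8, 5.2]
width: 0.0203
finger_force: 7.0
```

Request:
{"name": "play_rows", "arguments": {"translation": [[0.02, 0, 0], [0.02, 0, 0], [0, 0, 0]], "twist": [[0, 0, 0], [0, 0, 0], [0, 0, 0]], "gripper": [-0.57, -0.57, -0.57]}}

```text
time: 16.45
tool_pos: [0.5173, 0.0162, 0.2282]
ee_rot: [3.138, 0.014, 1.502]
wrist_force: [-2.3, -16.9, 5.5]
width: 0.0205
finger_force: 8.8
```

Request:
{"name": "play_rows", "arguments": {"translation": [[0.02, 0, 0], [0.02, 0, 0], [0, 0, 0]], "twist": [[0, 0, 0], [0, 0, 0], [0, 0, 0]], "gripper": [-0.57, -0.57, -0.57]}}

```text
time: 16.75
tool_pos: [0.5173, 0.0168, 0.2282]
ee_rot: [3.138, 0.017, 1.502]
wrist_force: [-2.0, -21.2, 4.8]
width: 0.0202
finger_force: 10.6
```

Request:
{"name": "play_rows", "arguments": {"translation": [[-0.05, 0, 0], [-0.1, 0, 0], [-0.3, 0, 0], [-0.9, 0, 0], [-0.9, 0, 0], [-0.9, 0, 0], [0, 0, -0.9], [0, 0, -0.9]], "twist": [[0, 0, 0], [0, 0, 0], [0, 0, 0], [0, 0, 0], [0, 0, 0], [0, 0, 0], [0, 0, 0], [0, 0, 0]], "gripper": [-0.57, -0.57, -0.57, -0.57, -0.57, -0.57, -0.57, -0.57]}}

```text
time: 17.55
tool_pos: [0.5073, -0.1048, 0.2971]
ee_rot: [-3.137, -0.002, 1.5]
wrist_force: [0.4, -0.0, -0.3]
width: 0.0198
finger_force: 0.0
```

```bash
python3 - <<'E'
from g import *; import cv2
tcp(); im=robot.snapshot("top"); cv2.imwrite("pics/top10.png",im[...,::-1])
cv2.imwrite("pics/top10c.png",cv2.resize(im[130:280,160:360,::-1],None,fx=4,fy=4,interpolation=cv2.INTER_CUBIC))
E
```

```text
gx -117.3 gy 0.3 z 297.1 mm [-3.1373e+00 -2.4000e-03  1.5000e+00] F [ 0.38 -0.02 -0.26] t 17.55 w 0.0198
```

View pics/top10c.png

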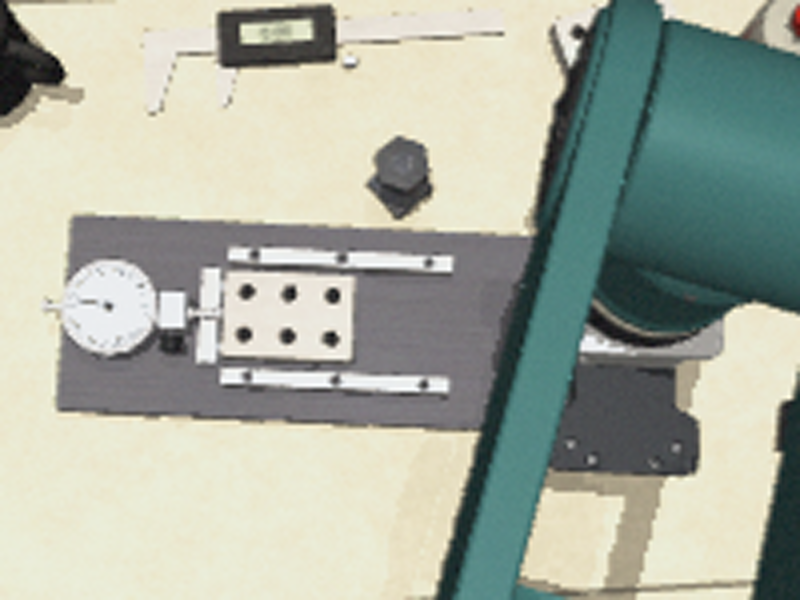

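The block is against both buttons at crop x≈222, with gaps to both rails, and the dial needle has turned about half a revolution. I'll confirm the numbers.

```bash
python3 - <<'E'
from meas import meas
meas("pics/top10.png",[(247,292),(290,294),(333,296),(244,334),(288,336),(331,338)])
E
```

```text
block gauge x 46.7 y -0.1 mm, ang rel 0.0026
hole rows 50.6 51.0
```

```bash
python3 -c "
from bench import robot
print(robot.close_job())"
```

```text
the job is handed in; nothing more can be done
None
```

The block is seated on both stop buttons and I handed the job in at about 17.6 s. The last top-camera measurement put its centre at x ≈ 46.7 mm and y ≈ -0.1 mm, about 0.003 rad off square. The dial needle has turned about half a revolution, though I couldn't read the plunger travel directly. Nothing suggested a rail was touched, and the hand was clear of the block; the hand-in gave no verdict.

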